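# Bring the pepper mill round to the front of a locking spice carousel

### The job

Bring the pepper mill to the front of the spice carousel, the side towards you: with the fingertips push the slide lock's black tab out, turn the tray by pushing in the finger hollows of its rim until the mill stands squarely at the front, leave it at rest there, then push the lock fully home again so that the tray stays put. Only push, do not pinch the tab, and do not bump, lift or tip the things standing on the tray, nor disturb the mug and the bowl beside it.

Things in the scene. Friction and masses are not known exactly. Their poses are not given: they have to be found in the camera images.
- carousel: the fixed stand of the spice carousel; it does not move. Origin on the worktop under the turning axis, z up. Its front is its own -x side, within 9 degrees of facing straight at the worktop's front edge; its +y side is the left, seen from the robot. Wall cabinets hang 0.51 m above the worktop over its rear half (from about x = 0.57 in the world): keep the wrist low or in front there
- tray (a joint): angle (rad) of the round wooden tray, anticlockwise from above positive, no stop within 12 rad, near 0 at the start. Tray 320 mm diameter, underside 24 mm and top 40 mm above the worktop, axis through the stand's origin. It turns with about 1 N at the rim and stays where it is left; the things on it ride along loose
- tray_hollow (a point): a point in one of the rim's 8 finger hollows, level with the tray's top, 148 mm from the axis; turns with the tray; at angle 0 it is 22.5 degrees left of the front, the others every 45 degrees. Hollows are cut right through, 26 mm deep (to 134 mm from the axis), about 50 mm wide with parallel flanks and rounded corners
- tray_seat (a point): centre of one of 8 flat dark rubber seats, 66 mm diameter, 90 mm from the axis, one every 45 degrees midway between the hollows; turns with the tray; at angle 0 this one is exactly at the front. One other seat is empty
- lock_guide (a point): middle of the lock's steel guide, fixed to the stand 221 mm from the axis, to the right of the front (67.5 degrees round). The guide is 90 mm long along the slide, 60 mm wide, its cheeks 38 mm and the strap at its inner end 42 mm above the worktop; an 8 mm high arm runs from it in under the tray
- lock (a joint): travel (m) of the flat steel slide lock: 0 = home (as at the start), its blunt 40 mm wide nose 21 mm deep in a hollow so that the tray cannot turn; 0.026 = fully out, nose 5 mm clear of the rim. It goes home only if a hollow faces it, so with a seat at the front; the nose centres the tray from about 5 degrees off. Slides with about 3 N, stays where left
- lock_tab (a point): centre of the lock's upright black push tab: 12 mm thick along the slide, 40 mm wide, flat faces 44 to 76 mm above the worktop; 224 mm from the carousel's axis when home, 250 mm when out. It slides straight out from the axis (along the line from the stand's origin to lock_guide)
- pepper_mill: the pepper mill: dark turned wood with a waist and a small steel ball on top, the tallest wooden thing on the tray, 58 mm diameter, 150 mm tall; loose on a seat, 45 or 90 degrees left or right of the front at the start; origin at the centre of its underside
- salt_shaker: salt shaker, grey glass with domed steel top, 44 mm diameter, 90 mm tall; loose on the tray; origin at the centre of its underside
- vinegar_cruet: vinegar cruet, dark brown glass bottle with a pale band and a pouring spout, 53 mm diameter, 163 mm tall; loose on the tray; origin at the centre of its underside
- jar_a: spice jar a, clear glass cylinder with dark cap, 41 mm diameter, 105 mm tall; loose on the tray; origin at the centre of its underside
- jar_b: spice jar b, clear glass cylinder with dark cap, 41 mm diameter, 105 mm tall; loose on the tray; origin at the centre of its underside
- jar_c: spice jar c, clear glass cylinder with dark cap, 41 mm diameter, 105 mm tall; loose on the tray; origin at the centre of its underside
- jar_d: spice jar d, clear glass cylinder with dark cap, 41 mm diameter, 105 mm tall; loose on the tray; origin at the centre of its underside
- mug: white mug, blue inside, 83 mm diameter, 94 mm tall, handle to 116 mm; a bystander left of the carousel; origin at the centre of its underside
- bowl: white bowl, 151 mm diameter, 67 mm tall; a bystander right of the carousel; origin at the centre of its underside

How it is judged:
By the outcome, as a careful person would: the job done as asked, in the order asked, and still so for the second after the job is handed in, with the robot touching nothing.
It also fails if it takes over 72 s, if anything falls off the work surface, if the arm or the gripper's body presses on something with over 40 N, if the wrist force passes 120 N, or if a joint passes its speed limit or range.

### The arm

A 6-joint arm with a two-finger parallel gripper is mounted at the origin on a cart in front of the work surface, level with it; the furniture and walls round the work are solid. World frame = base frame: x ahead of the robot, y to its left, z up, the work surface at z = 0. Lengths are in mm, angles in rad, forces in N, time in s.
With the tool pointing down it reaches from about 350 to 775 mm from the base axis. Payload 7.3 kg.
Tool frame: the origin (TCP) lies at the very end of the fingers, on their centre line; the grasp point (between the pads) lies 19 mm behind it; z points along the fingers, y is the line along which they close (so a half turn about z gives the same grasp; the last joint's range is limited). The gripper opens to 92 mm and grips with 3 to 60 N. Pads are 19 mm wide; open, the fingers measure 130 mm over their backs; the gripper's body (75 mm by 190 mm) begins 47 mm behind the grasp point.
Start: joints at [-1.254, 0.342, 1.524, -0, 1.275, -0.146], TCP at [234.413, -469.782, 226.741] pointing down, gripper open.
Joint ranges: [-2.53, 2.53], [-0.77, 2.02], [0.04, 2.7], [-1, 4.14], [0.28, 2.66], [-3.11, 3.11]. Speed limits (rad/s): [2.57, 2.57, 3.14, 3.14, 3.14, 3.14].

### API

Orientations are given as [roll, pitch, yaw] about the fixed x, y, z axes, in that order (R = Rz(yaw) Ry(pitch) Rx(roll)).
In Python, from plant import get_obs, vision, workorder gives the robot as it stands.
- The arm moves only by the shell command python3 -m pendant 'ROWS' [OPENING]. ROWS is a JSON object of lists of equal length, an entry for each row: "dp": the shift along the tool's x, y, z in m, a list of three; "rotation": the turn, a rotation vector about the tool's x, y, z in rad, a list of three. A call has 1 to 8 rows; each row is the pose to reach, as a shift and turn from the pose commanded when the call began, along the tool's axes at that moment; what a row does not reach only later rows make up. A row lasts 1/8 s, in which the tool goes at most 62.5 mm and 10.7 degrees, less where a joint would pass 70% of its speed; a pose out of reach is approached as far as the arm can. A call with a gripper value outside its range is refused whole. OPENING is the finger opening in m, from 0 to 0.0918, set as the call begins (- or left out, the last holds). The fingers move at their own pace and stop on an object; the grip force is fixed at half the most. Time passes only in rows, so rows that repeat a pose let the fingers close. It gives the time, the measured TCP pose, the force, the opening and the grip force at its end, in the units of the state.
- get_obs(): the state, without advancing time (a new reading comes with each control period).
- vision.capture(name): name is "side" or "top" or "wrist"; returns a dict with "pixels" (384x512x3 uint8, red, green, blue), "vfov" (degrees; the focal length in pixels is half the picture's height over the tangent of half this angle, whatever the lens; pixels are square), "cx", "cy" (the principal point, pixels), "dist" ([k1, k2, p1, p2, k3] as OpenCV has them; the pictures are not rectified), "pose" (4x4, takes a point from camera to world coordinates); the wrist camera has in their place "T_tool_cam" (4x4, takes a point from camera to tool coordinates, whose origin is the TCP and whose axes are the flange's). Camera axes: x right, y up, looking along -z (the intrinsics and any distortion apply to the point x, -y, -z); pixel columns grow to the right and rows downward; lengths in mm; the calibration is good to about 2 mm. A picture is of the moment at which its call begins: read the wrist's pose just before it. There is no depth.
- workorder.close_job(): hands the job in; it is judged then, once.
The state is a dict: "time": time; "joint_positions": joint angles; "dq": joint speeds; "tau": joint torques, N m; "tool_pos": TCP position; "tcp_rot": TCP orientation; "contact_force": force on the tool from outside, world axes, zero at the start; "moment": the same for the moment, N m; "grip_width": finger opening in mm; "finger_force": force on a finger pad.
Only numpy, scipy, OpenCV 4.12 (cv2) and the standard library are available. Lean on these libraries where they do the work, as an engineer would, in place of code of your own. Each camera call takes 0.05 s, during which the arm holds its last target. There are 200 camera calls.

## Working session

There is one attempt and no reset: what is moved stays moved. The work goes in short steps, Python scripts to look and compute and a shell command to move; the robot and the scene stay as the last step left them, time stands still between calls to the robot, and variables do not carry over. Pictures are saved under pics/ and viewed, at most 10 in all, crops included, and the job is handed in when it is done.

```bash
ls; mkdir -p pics; python3 - <<'E'
from plant import get_obs, vision
import cv2,numpy as np
o=get_obs();print(o)
for n in("top","side"):
    c=vision.capture(n);print(n,c["vfov"],c["cx"],c["cy"],c["dist"],np.round(c["pose"],4).tolist())
    cv2.imwrite(f"pics/{n}1.png",cv2.resize(c["pixels"][:,:,::-1],(768,576),interpolation=cv2.INTER_CUBIC))
c=vision.capture("wrist");print(c["vfov"],np.round(c["T_tool_cam"],3).tolist())
E
```

```text
pics
{'time': 0.0, 'joint_positions': array([-1.25399320e+00,  3.42721479e-01,  1.52502459e+00, -3.32670879e-06,
        1.27541575e+00, -1.45979409e-01]), 'dq': array([-1.73813878e-03, -6.45480823e-04,  5.08004143e-04,  5.19155510e-04,
       -8.01339091e-04,  8.22313949e-05]), 'tau': array([ 1.97278525e-03, -4.31242919e+01, -2.44212663e+01,  7.19079142e-02,
        5.60267537e-02, -1.26455443e-04]), 'tool_pos': array([ 234.27831597, -469.3627275 ,  226.04297639]), 'tcp_rot': array([-3.14003971e+00, -2.25106018e-04,  4.62783336e-01]), 'contact_force': array([-0.42666141,  0.09615197,  0.56795239]), 'moment': array([ 0.02419871,  0.00718329, -0.02867907]), 'finger_force': 0.0, 'grip_width': 92.04236512577597}
top 46.37809447104771 258.72250577644627 193.0056924163809 [-0.11542167  0.          0.          0.          0.        ] [[0.2498, 0.7607, -0.5991, -685.9675], [-0.9683, 0.1967, -0.154, -277.3289], [0.0007, 0.6186, 0.7857, 1599.4128], [0.0, 0.0, 0.0, 1.0]]
side 47.62293314430876 259.32437830374477 192.5133599212872 [-0.08665328  0.          0.          0.          0.        ] [[0.9748, 0.1265, -0.1839, 176.6996], [-0.2223, 0.6235, -0.7495, -1254.8298], [0.0198, 0.7715, 0.6359, 1162.4149], [0.0, 0.0, 0.0, 1.0]]
62.032527304500235 [[-0.0, 0.958, 0.287, 76.908], [1.0, 0.0, -0.0, -0.177], [-0.0, 0.287, -0.958, -158.145], [0.0, 0.0, 0.0, 1.0]]
```

View pics/top1.png

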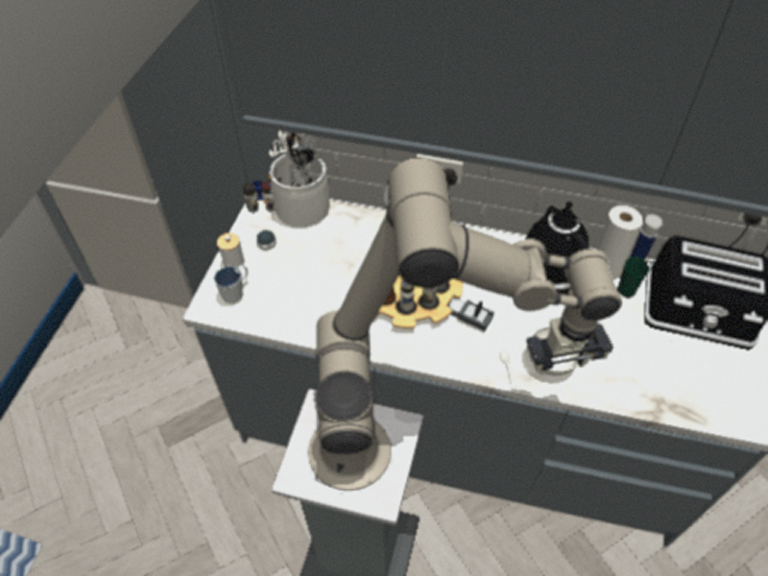

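View pics/side1.png

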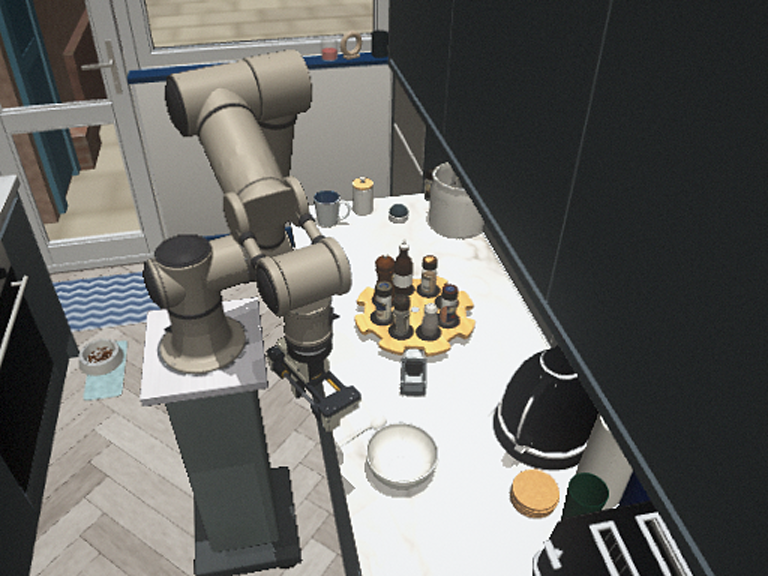

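```bash
cat > h.py <<'E'
import numpy as np,cv2
from plant import get_obs,vision
from scipy.spatial.transform import Rotation as R
def tool(o):
    T=np.eye(4);T[:3,:3]=R.from_euler('xyz',o['tcp_rot']).as_matrix();T[:3,3]=o['tool_pos'];return T
def cap(n):
    o=get_obs();c=vision.capture(n)
    c["P"]=np.array(c["pose"]) if n!="wrist" else tool(o)@np.array(c["T_tool_cam"])
    h=c["pixels"].shape[0];f=h/2/np.tan(np.radians(c["vfov"])/2)
    c["K"]=np.array([[f,0,c["cx"]],[0,f,c["cy"]],[0,0,1.]]);c["d"]=np.array(c["dist"],float);return c
F=np.diag([1,-1,-1.])
def proj(c,X):
    X=(np.atleast_2d(X)-c["P"][:3,3])@c["P"][:3,:3]@F
    return cv2.projectPoints(X.reshape(-1,1,3),np.zeros(3),np.zeros(3),c["K"],c["d"])[0].reshape(-1,2)
def ray(c,uv):
    u=cv2.undistortPoints(np.array(uv,float).reshape(-1,1,2),c["K"],c["d"]).reshape(-1,2)
    return (np.c_[u,np.ones(len(u))]@F)@c["P"][:3,:3].T
def back(c,uv,z):
    r=ray(c,uv);p=c["P"][:3,3];return p+r*((z-p[2])/r[:,2])[:,None]
def ortho(c,x0,y0,z,s,w,h):  # image up=+x, left=+y ; top-left = (x0,y0)
    v,u=np.mgrid[:h,:w];X=np.c_[(x0-v/s).ravel(),(y0-u/s).ravel(),np.full(u.size,z)]
    m=proj(c,X).astype(np.float32).reshape(h,w,2)
    return cv2.remap(c["pixels"][:,:,::-1].copy(),m[...,0],m[...,1],cv2.INTER_CUBIC)
def delta(target,yaw):  # shift in tool axes to a down pose, and turn
    o=get_obs();Rt=tool(o)[:3,:3];dp=Rt.T@(np.array(target)-o['tool_pos'])
    Rn=R.from_euler('xyz',[np.pi,0,yaw]).as_matrix();return np.round(dp/1000,4),np.round(R.from_matrix(Rt.T@Rn).as_rotvec(),4)
E
python3 - <<'E'
from h import *
c=cap("side")
print(back(c,[[416/1.5,318/1.5]],40), back(c,[[413/1.5,362/1.5]],76),back(c,[[402/1.5,457/1.5]],50),back(c,[[330/1.5,210/1.5]],50))
print(tool(get_obs()).round(3)[:3,:3])
cx,cy=back(c,[[416/1.5,318/1.5]],40)[0][:2]
print(delta([350,-150,330],0.0),delta([350,-150,330],np.pi))
E
```

```text
[[543.0053153  -60.78485141  40.        ]] [[ 486.0642804  -244.51114525   76.        ]] [[ 403.84063646 -478.12716818   50.        ]] [[403.24155611 471.93083198  50.        ]]
[[ 0.895  0.446 -0.   ]
 [ 0.446 -0.895  0.001]
 [ 0.    -0.001 -1.   ]]
(array([ 0.2462, -0.2344, -0.1034]), array([-9.000e-04,  1.000e-04,  4.628e-01])) (array([ 0.2462, -0.2344, -0.1034]), array([-1.0000e-04, -1.2000e-03, -2.6788e+00]))
```

```bash
python3 - <<'E'
from h import *
print(delta([420,-10,330],np.pi/2))
E
```

```text
(array([ 0.3713, -0.3284, -0.1033]), array([-7.000e-04, -6.000e-04, -1.108e+00]))
```

```bash
python3 -m pendant '{"dp":[[0.02,-0.02,-0.045],[0.06,-0.05,-0.09],[0.11,-0.09,-0.103],[0.16,-0.14,-0.103],[0.21,-0.185,-0.103],[0.255,-0.226,-0.103],[0.3,-0.265,-0.103],[0.345,-0.305,-0.103]],"rotation":[[0,0,-0.13],[0,0,-0.27],[0,0,-0.41],[0,0,-0.55],[0,0,-0.69],[0,0,-0.83],[0,0,-0.97],[0,0,-1.1]]}' 0 && python3 -m pendant '{"dp":[[0,0,0],[0,0,0],[0,0,0]],"rotation":[[0,0,0],[0,0,0],[0,0,0]]}'
python3 - <<'E'
from h import *
c=cap("wrist");s=cap("side");import pickle;pickle.dump((c,s),open("c1.pkl","wb"))
o=get_obs();print(o['tool_pos'],o['tcp_rot'])
a=ortho(c,760,200,40,1,400,500)
im=np.hstack([cv2.resize(c["pixels"][:,:,::-1],(512,384)),]);cv2.imwrite("pics/w1.png",cv2.resize(im,(768,576),interpolation=cv2.INTER_CUBIC))
b=ortho(s,760,200,40,1,400,500)
cv2.imwrite("pics/o1.png",np.hstack([a,b]))
E
```

```text
time: 1.2
tool_pos: [402.5, -52.8, 329.9]
tcp_rot: [3.141, 0.0, 1.567]
contact_force: [1.0, -1.4, -0.0]
grip_width: 16.5
finger_force: 0.0
time: 1.58
tool_pos: [401.8, -56.1, 329.6]
tcp_rot: [-3.141, 0.0, 1.56]
contact_force: [-0.0, 0.0, -0.5]
grip_width: 0.2
finger_force: 0.0
[401.87393135 -56.12877689 329.69400662] [-3.14152238e+00  2.56376455e-04  1.55957048e+00]
```

View pics/w1.png

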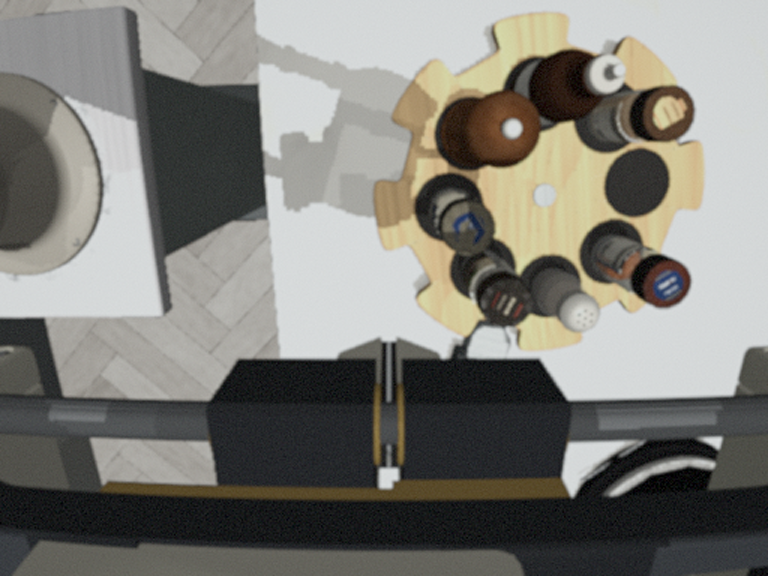

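View pics/o1.png

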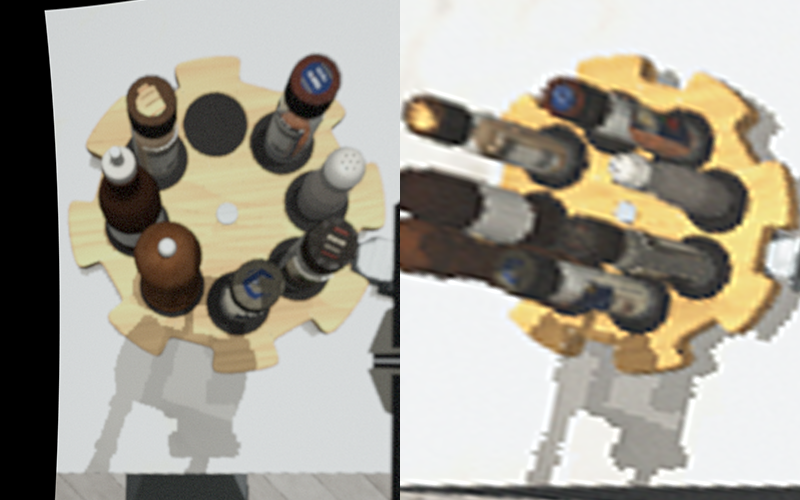

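```bash
cat > fit.py <<'E'
from h import *
from scipy.optimize import minimize
def outline(c,C,occ=None):
    th=np.radians(np.arange(0,360,1.));rr=np.arange(125,172,.5)
    X=np.array([[C[0]+r*np.cos(t),C[1]+r*np.sin(t),40] for t in th for r in rr])
    m=proj(c,X).astype(np.float32).reshape(len(th),len(rr),2)
    p=cv2.remap(c["pixels"],m[...,0],m[...,1],cv2.INTER_LINEAR).astype(float)
    return th,rr,(p[...,0]-p[...,2])>35
def fit(c,C):
    C=np.array(C,float)
    for _ in range(6):
        th,rr,o=outline(c,C)
        w=o[:,(rr>140)&(rr<152)].mean(1)   # 1 at rim, 0 at hollow
        ph=np.angle(np.sum((w-w.mean())*np.exp(-8j*th)))/8  # rim lobes centred at -ph+k*45
        # rim radius along lobes
        edge=np.array([rr[np.where(k)[0].max()] if k[:40].any() else np.nan for k in o])
        d=(((th+ph)+np.pi/8)%(np.pi/4)-np.pi/8);g=(abs(d)<np.radians(8))&(edge>150)&(edge<171)
        A=np.c_[np.cos(th),np.sin(th),np.ones_like(th)][g];s=np.linalg.lstsq(A,edge[g],rcond=None)[0];C=C+s[:2]
    return C,s[2],np.degrees(-ph)%45,g.sum()
E
python3 - <<'E'
from fit import *
import pickle
c,s=pickle.load(open("c1.pkl","rb"))
for q in(c,s): print(fit(q,[547.5,-26]))
t=cap("top")
ims=[]
for q,X in((t,[487,-242,60]),(s,[487,-242,60])):
    u=proj(q,X)[0].astype(int);print(u);k=q["pixels"][u[1]-25:u[1]+25,u[0]-25:u[0]+25,::-1];ims.append(cv2.resize(k,(400,400),interpolation=cv2.INTER_CUBIC))
cv2.imwrite("pics/tab.png",np.hstack(ims))
E
```

```text
(array([545.66798309, -26.18820558]), np.float64(157.8010561656954), np.float64(6.796026264390734), np.int64(115))
(array([546.11082998, -33.75789001]), np.float64(161.8873086723911), np.float64(6.669171302112792), np.int64(110))
[318 205]
[275 243]
```

View pics/tab.png

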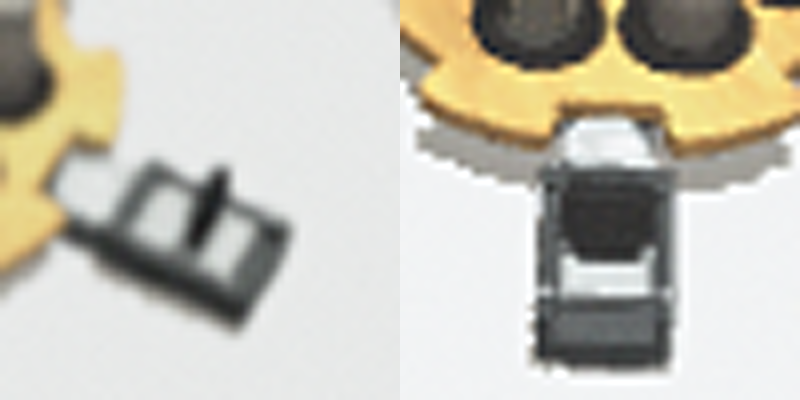

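```bash
cat > geo.py <<'E'
import numpy as np
C=np.array([546.5,-26.5]);PSI=np.radians(6.75)
def pol(r,deg): # deg anticlockwise from front (front=-x of stand); right is positive
    a=np.pi+PSI+np.radians(deg);return C+r*np.array([np.cos(a),np.sin(a)])
E
python3 - <<'E'
from fit import *;from geo import *
import pickle
c,s=pickle.load(open("c1.pkl","rb"));t=cap("top")
def P(q,r,w,z,u0):
    e=pol(1,67.5)-C;n=np.array([-e[1],e[0]]);X=C+e*r+n*w
    return (proj(q,[*X,z])[0]-np.array(u0)+25)*8
for r in(218,230):
  for w in(-20,20):
    for z in(44,76): print(r,w,z,P(t,r,w,z,[318,205]).round(),P(s,r,w,z,[275,243]).round()+[400,0])
print(pol(224,67.5))
# tab triangulation: centre of top edge (t crop, s crop)
E
```

```text
218 -20 44 [177. 244.] [552. 222.]
218 -20 76 [183. 209.] [555. 171.]
218 20 44 [209. 192.] [643. 226.]
218 20 76 [216. 157.] [647. 175.]
230 -20 44 [197. 253.] [551. 241.]
230 -20 76 [204. 218.] [554. 191.]
230 20 44 [229. 201.] [643. 246.]
230 20 76 [236. 166.] [646. 195.]
[ 485.69733923 -242.08997297]
```

```bash
python3 - <<'E'
from h import *;from geo import *
p=pol(202,67.5);print(p,delta([*p,150],1.296),delta([*p,53],1.296))
E
```

```text
[ 491.66902913 -220.91595776] (array([-0.1641,  0.0914,  0.1798]), array([1.000e-04, 1.000e-04, 2.642e-01])) (array([-0.1641,  0.0914,  0.2768]), array([1.000e-04, 1.000e-04, 2.642e-01]))
```

```bash
python3 -m pendant '{"dp":[[-0.04,0.022,0],[-0.09,0.05,0],[-0.14,0.08,0],[-0.164,0.0915,0.04],[-0.164,0.0915,0.1],[-0.164,0.0915,0.15],[-0.164,0.0915,0.2],[-0.164,0.0915,0.235]],"rotation":[[0,0,0.09],[0,0,0.18],[0,0,0.264],[0,0,0.264],[0,0,0.264],[0,0,0.264],[0,0,0.264],[0,0,0.264]]}' 0 && python3 -m pendant '{"dp":[[0,0,0],[0,0,0]],"rotation":[[0,0,0],[0,0,0]]}'
python3 - <<'E'
from h import *;from geo import *
c=cap("wrist");cv2.imwrite("pics/w2.png",cv2.resize(c["pixels"][:,:,::-1],(512,384)))
p=pol(202,67.5);print(delta([*p,53],1.296))
E
```

```text
time: 2.78
tool_pos: [491.2, -219.9, 92.4]
tcp_rot: [-3.139, -0.001, 1.297]
contact_force: [0.6, -0.7, 0.4]
grip_width: 0.3
finger_force: 0.0
time: 3.02
tool_pos: [493.0, -220.4, 96.1]
tcp_rot: [3.139, 0.001, 1.298]
contact_force: [0.8, 0.4, 0.0]
grip_width: 0.1
finger_force: 0.0
(array([-0.0008, -0.0016,  0.0435]), array([0.0032, 0.001 , 0.0022]))
```

View pics/w2.png

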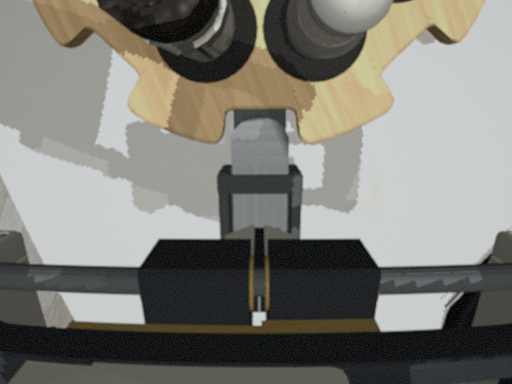

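```bash
python3 -m pendant '{"dp":[[0,0,0.02],[0,-0.001,0.043],[0,-0.001,0.043],[-0.006,-0.001,0.043],[-0.012,-0.001,0.043],[-0.018,-0.001,0.043],[-0.018,-0.001,0.043]],"rotation":[[0,0,0],[0,0,0],[0,0,0],[0,0,0],[0,0,0],[0,0,0],[0,0,0]]}'
```

```text
time: 3.95
tool_pos: [486.5, -237.4, 52.1]
tcp_rot: [3.141, 0.001, 1.298]
contact_force: [0.2, -0.2, -1.3]
grip_width: 0.6
finger_force: 0.0
```

```bash
python3 -m pendant '{"dp":[[-0.004,0,0],[-0.008,0,0],[-0.012,0,0],[-0.012,0,0]],"rotation":[[0,0,0],[0,0,0],[0,0,0],[0,0,0]]}'; python3 - <<'E'
from h import *
im=[]
from geo import *
for n in("top","side"):
    q=cap(n);u=proj(q,[*pol(224,67.5),60])[0].astype(int);k=q["pixels"][u[1]-30:u[1]+30,u[0]-30:u[0]+30,::-1];im.append(cv2.resize(k,(400,400),interpolation=cv2.INTER_CUBIC))
cv2.imwrite("pics/tab2.png",np.hstack(im));o=get_obs();print(np.linalg.norm(o['tool_pos'][:2]-C))
E
```

```text
time: 4.45
tool_pos: [483.1, -248.7, 51.6]
tcp_rot: [-3.141, 0.001, 1.299]
contact_force: [0.2, 0.2, 0.6]
grip_width: 0.2
finger_force: 0.0
230.85547977744466
```

View pics/tab2.png

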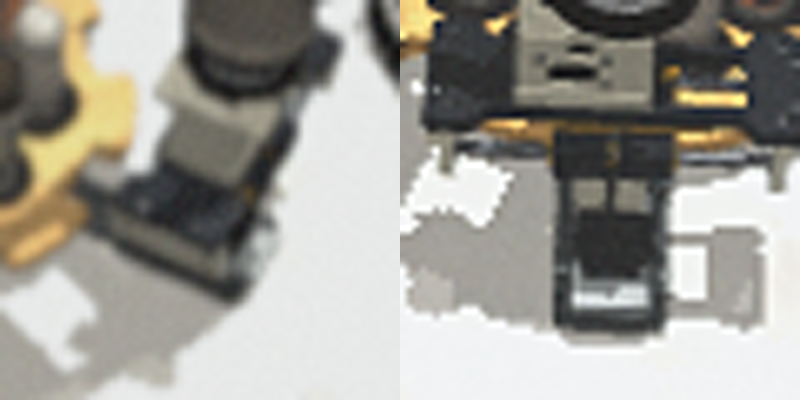

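```bash
python3 -m pendant '{"dp":[[-0.004,0,0],[-0.008,0,0],[-0.011,0,0],[-0.011,0,0]],"rotation":[[0,0,0],[0,0,0],[0,0,0],[0,0,0]]}'; python3 -m pendant '{"dp":[[-0.002,0,0],[-0.002,0,0]],"rotation":[[0,0,0],[0,0,0]]}';python3 -m pendant '{"dp":[[-0.002,0,0],[-0.002,0,0]],"rotation":[[0,0,0],[0,0,0]]}'
```

```text
time: 5.05
tool_pos: [482.3, -250.4, 51.4]
tcp_rot: [-3.14, -0.013, 1.298]
contact_force: [16.7, 36.1, 5.9]
grip_width: 0.7
finger_force: 19.8
time: 5.3
tool_pos: [482.2, -250.5, 51.4]
tcp_rot: [-3.139, -0.015, 1.298]
contact_force: [18.7, 43.9, 7.9]
grip_width: 0.3
finger_force: 23.9
time: 5.55
tool_pos: [482.2, -250.5, 51.4]
tcp_rot: [-3.139, -0.018, 1.298]
contact_force: [21.8, 51.5, 9.7]
grip_width: 0.7
finger_force: 28.1
```

```bash
python3 -m pendant '{"dp":[[0.02,0,0],[0.035,0,0],[0.035,0,-0.05],[0.035,0,-0.11],[0.035,0,-0.17],[0.035,0,-0.22],[0.035,0,-0.22],[0.035,0,-0.22]],"rotation":[[0,0,0],[0,0,0],[0,0,0],[0,0,0],[0,0,0],[0,0,0],[0,0,0],[0,0,0]]}'; python3 - <<'E'
from fit import *;from geo import *
c=cap("side");print(fit(c,[546,-33]))
a=ortho(c,660,150,40,1.2,360,480);w=cap("wrist");cv2.imwrite("pics/o2.png",np.hstack([a,cv2.resize(w["pixels"][:,:,::-1],(440,330))[:330].repeat(1,0) if 0 else cv2.copyMakeBorder(cv2.resize(w["pixels"][:,:,::-1],(440,330)),0,150,0,0,0)]))
o=get_obs();print(o['tool_pos'],o['tcp_rot'])
E
```

```text
time: 6.55
tool_pos: [488.1, -229.1, 271.0]
tcp_rot: [-3.141, 0.0, 1.298]
contact_force: [-0.3, -0.1, -0.5]
grip_width: 0.3
finger_force: 0.0
(array([546.10683455, -33.55018951]), np.float64(161.91601830863019), np.float64(6.664565450712632), np.int64(110))
[ 487.93755307 -228.79195294  270.05614584] [-3.13855467e+00 -6.36658777e-04  1.29824100e+00]
```

View pics/o2.png

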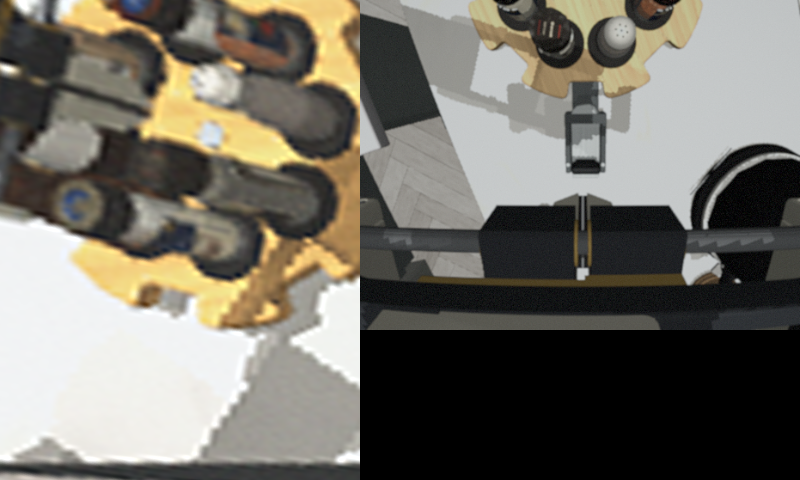

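```bash
cat >> geo.py <<'E'
from h import tool,get_obs
from scipy.spatial.transform import Rotation as R
def pose(phi,r,z,tilt=20):
    a=np.pi+PSI+np.radians(phi);rh=np.array([np.cos(a),np.sin(a),0]);Z=np.array([0,0,1.]);t=np.radians(tilt)
    zt=-np.sin(t)*rh-np.cos(t)*Z;xt=np.cos(t)*rh-np.sin(t)*Z
    return np.c_[xt,np.cross(zt,xt),zt],np.array([*pol(r,phi),z])
def rows(ps):
    T=tool(get_obs());d=[];w=[]
    for p in ps:
        Rn,q=pose(*p);d.append((T[:3,:3].T@(q-T[:3,3])/1000).round(4).tolist());w.append(R.from_matrix(T[:3,:3].T@Rn).as_rotvec().round(3).tolist())
    for x in zip(ps,d,w):print(*x)
    print(str({"dp":d,"rotation":w}).replace("'",'"').replace(" ",""))
E
python3 - <<'E'
from h import *;from geo import *
c=cap("wrist");print(np.linalg.norm(back(c,[[263,187]],76)[0][:2]-C))
rows([(-67.5,230,250,20),(-67.5,230,150,20)])
E
```

```text
235.52709910371826
(-67.5, 230, 250, 20) [0.3736, -0.1603, 0.0208] [-0.139, -0.333, -0.774]
(-67.5, 230, 150, 20) [0.3735, -0.16, 0.1208] [-0.139, -0.333, -0.774]
{"dp":[[0.3736,-0.1603,0.0208],[0.3735,-0.16,0.1208]],"rotation":[[-0.139,-0.333,-0.774],[-0.139,-0.333,-0.774]]}
```

```bash
python3 - <<'E'
from h import *;from geo import *
c=cap("wrist")
for r,z in((244,76),(256,76),(256,44),(244,44),(176,42),(266,38)): print(r,z,(proj(c,[*pol(r,67.5),z])[0]*[440/512,330/384]+[360,0]).round())
g=cv2.cvtColor(c["pixels"],cv2.COLOR_RGB2GRAY)
print(g[90:215:3,263])
E
```

```text
244 76 [584. 167.]
256 76 [584. 175.]
256 44 [584. 168.]
244 44 [584. 160.]
176 42 [584. 113.]
266 38 [584. 173.]
[141 126  67  62  65  63  60  57  57  55  64 126 132 133 101  56  56  51
 104 123 122 121 120 120 143 184 182 185 184 186 194 134  44  17  18  35
  52  46 192 193 200 201]
```

```bash
python3 -m pendant '{"dp":[[0.045,-0.02,0],[0.095,-0.04,0],[0.145,-0.06,0],[0.195,-0.083,0.005],[0.245,-0.105,0.01],[0.295,-0.126,0.015],[0.34,-0.146,0.02],[0.373,-0.16,0.021]],"rotation":[[-0.017,-0.04,-0.097],[-0.034,-0.08,-0.19],[-0.05,-0.12,-0.29],[-0.07,-0.165,-0.387],[-0.087,-0.21,-0.48],[-0.104,-0.25,-0.58],[-0.12,-0.29,-0.68],[-0.139,-0.333,-0.774]]}'; python3 -m pendant '{"dp":[[0,0,0],[0,0,0]],"rotation":[[0,0,0],[0,0,0]]}'; python3 - <<'E'
from geo import *
rows([(-67.5,205,100,20),(-67.5,205,26,20),(-67.5,149,26,20)])
E
```

```text
time: 7.75
tool_pos: [433.9, 175.3, 249.7]
tcp_rot: [-3.141, 0.353, 2.086]
contact_force: [0.3, -0.4, 0.1]
grip_width: 0.2
finger_force: 0.0
time: 8.0
tool_pos: [434.7, 173.0, 250.2]
tcp_rot: [3.141, 0.352, 2.081]
contact_force: [0.0, -1.0, -0.0]
grip_width: 0.5
finger_force: 0.0
(-67.5, 205, 100, 20) [0.0295, 0.0, 0.1492] [0.0, 0.003, -0.001]
(-67.5, 205, 26, 20) [0.055, 0.0, 0.2187] [0.0, 0.003, -0.001]
(-67.5, 149, 26, 20) [0.0024, 0.0, 0.238] [0.0, 0.003, -0.001]
{"dp":[[0.0295,0.0,0.1492],[0.055,0.0,0.2187],[0.0024,0.0,0.238]],"rotation":[[0.0,0.003,-0.001],[0.0,0.003,-0.001],[0.0,0.003,-0.001]]}
```

```bash
python3 -m pendant '{"dp":[[0.01,0,0.05],[0.02,0,0.1],[0.03,0,0.15],[0.045,0,0.19],[0.055,0,0.2187],[0.055,0,0.2187],[0.04,0,0.224],[0.025,0,0.23]],"rotation":[[0,0,0],[0,0,0],[0,0,0],[0,0,0],[0,0,0],[0,0,0],[0,0,0],[0,0,0]]}'; python3 -m pendant '{"dp":[[-0.01,0,0.004],[-0.021,0,0.008],[-0.021,0,0.008]],"rotation":[[0,0,0],[0,0,0],[0,0,0]]}'; python3 - <<'E'
from geo import *
from h import cap;import cv2
w=cap("wrist");cv2.imwrite("pics/w3.png",w["pixels"][:,:,::-1])
rows([(-67.5+k,149,26,20) for k in (0,1,2.5,4.5,7,9.5,12,14.5)])
E
```

```text
time: 9.0
tool_pos: [464.0, 123.9, 27.7]
tcp_rot: [3.137, 0.353, 2.079]
contact_force: [-0.8, -0.6, 0.5]
grip_width: 0.5
finger_force: 0.0
time: 9.38
tool_pos: [473.7, 104.5, 26.1]
tcp_rot: [3.14, 0.352, 2.079]
contact_force: [0.5, 0.5, 0.0]
grip_width: 0.4
finger_force: 0.0
(-67.5, 149, 26, 20) [-0.0013, -0.0005, 0.0005] [0.001, 0.003, -0.001]
(-66.5, 149, 26, 20) [-0.0013, -0.0031, 0.0005] [-0.005, 0.003, -0.018]
(-65.0, 149, 26, 20) [-0.0014, -0.007, 0.0005] [-0.014, 0.003, -0.042]
(-63.0, 149, 26, 20) [-0.0017, -0.0122, 0.0006] [-0.026, 0.003, -0.075]
(-60.5, 149, 26, 20) [-0.0024, -0.0186, 0.0008] [-0.041, 0.003, -0.116]
(-58.0, 149, 26, 20) [-0.0032, -0.0251, 0.0011] [-0.056, 0.003, -0.157]
(-55.5, 149, 26, 20) [-0.0044, -0.0314, 0.0016] [-0.071, 0.003, -0.198]
(-53.0, 149, 26, 20) [-0.0058, -0.0378, 0.0021] [-0.086, 0.003, -0.239]
{"dp":[[-0.0013,-0.0005,0.0005],[-0.0013,-0.0031,0.0005],[-0.0014,-0.007,0.0005],[-0.0017,-0.0122,0.0006],[-0.0024,-0.0186,0.0008],[-0.0032,-0.0251,0.0011],[-0.0044,-0.0314,0.0016],[-0.0058,-0.0378,0.0021]],"rotation":[[0.001,0.003,-0.001],[-0.005,0.003,-0.018],[-0.014,0.003,-0.042],[-0.026,0.003,-0.075],[-0.041,0.003,-0.116],[-0.056,0.003,-0.157],[-0.071,0.003,-0.198],[-0.086,0.003,-0.239]]}
```

View pics/w3.png

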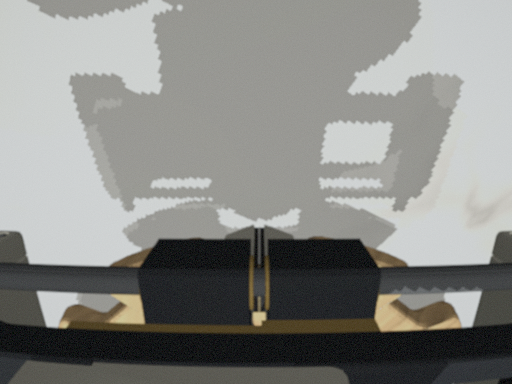

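```bash
python3 -m pendant '{"dp":[[-0.0013,-0.001,0.0005],[-0.0013,-0.0031,0.0005],[-0.0014,-0.007,0.0005],[-0.0017,-0.0122,0.0006],[-0.0024,-0.0186,0.0008],[-0.0032,-0.0251,0.0011],[-0.0044,-0.0314,0.0016],[-0.0058,-0.0378,0.0021]],"rotation":[[0,0,0],[-0.005,0.003,-0.018],[-0.014,0.003,-0.042],[-0.026,0.003,-0.075],[-0.041,0.003,-0.116],[-0.056,0.003,-0.157],[-0.071,0.003,-0.198],[-0.086,0.003,-0.239]]}'; python3 - <<'E'
from fit import *
from geo import *
c=cap("top");print(fit(c,C));c=cap("side");print(fit(c,[546,-33]))
rows([(-53+k,149,26,20) for k in (2,4.5,7,9.5,12,14.5,16.5,17.5)])
E
```

```text
time: 10.42
tool_pos: [443.0, 81.1, 25.9]
tcp_rot: [3.141, 0.349, 2.338]
contact_force: [1.0, 0.3, 0.4]
grip_width: 0.3
finger_force: 0.5
(array([542.03664577, -24.63236591]), np.float64(161.2889022819424), np.float64(19.039061855848146), np.int64(105))
(array([545.49828671, -33.95348868]), np.float64(161.92132125365717), np.float64(17.211556267237498), np.int64(99))
(-51, 149, 26, 20) [-0.0007, -0.0038, -0.0] [-0.013, -0.001, -0.031]
(-48.5, 149, 26, 20) [-0.001, -0.0103, 0.0001] [-0.028, -0.001, -0.072]
(-46, 149, 26, 20) [-0.0016, -0.0168, 0.0003] [-0.043, -0.001, -0.113]
(-43.5, 149, 26, 20) [-0.0025, -0.0232, 0.0006] [-0.058, -0.001, -0.154]
(-41, 149, 26, 20) [-0.0036, -0.0296, 0.0011] [-0.072, -0.001, -0.195]
(-38.5, 149, 26, 20) [-0.005, -0.0359, 0.0016] [-0.087, -0.001, -0.236]
(-36.5, 149, 26, 20) [-0.0063, -0.041, 0.0021] [-0.099, -0.001, -0.269]
(-35.5, 149, 26, 20) [-0.007, -0.0434, 0.0023] [-0.105, -0.001, -0.285]
{"dp":[[-0.0007,-0.0038,-0.0],[-0.001,-0.0103,0.0001],[-0.0016,-0.0168,0.0003],[-0.0025,-0.0232,0.0006],[-0.0036,-0.0296,0.0011],[-0.005,-0.0359,0.0016],[-0.0063,-0.041,0.0021],[-0.007,-0.0434,0.0023]],"rotation":[[-0.013,-0.001,-0.031],[-0.028,-0.001,-0.072],[-0.043,-0.001,-0.113],[-0.058,-0.001,-0.154],[-0.072,-0.001,-0.195],[-0.087,-0.001,-0.236],[-0.099,-0.001,-0.269],[-0.105,-0.001,-0.285]]}
```

```bash
python3 -m pendant '{"dp":[[-0.0007,-0.0038,0],[-0.001,-0.0103,0],[-0.0016,-0.0168,0.0003],[-0.0025,-0.0232,0.0006],[-0.0036,-0.0296,0.0011],[-0.005,-0.0359,0.0016],[-0.0063,-0.041,0.0021],[-0.007,-0.0434,0.0023]],"rotation":[[-0.013,0,-0.031],[-0.028,0,-0.072],[-0.043,0,-0.113],[-0.058,0,-0.154],[-0.072,0,-0.195],[-0.087,0,-0.236],[-0.099,0,-0.269],[-0.105,0,-0.285]]}'; python3 - <<'E'
from fit import *
from geo import *
c=cap("side");print(fit(c,[546,-33]));print(get_obs()['joint_positions'].round(2))
rows([(-35.5+k,149,26,20) for k in (1.5,3.5,6,8,9.5,11,12)])
E
```

```text
time: 11.52
tool_pos: [418.9, 49.0, 33.1]
tcp_rot: [-3.131, 0.344, 2.64]
contact_force: [0.1, -0.1, -0.6]
grip_width: 0.6
finger_force: 0.0
(array([544.86908044, -33.85391912]), np.float64(161.5538218021469), np.float64(34.91570791389029), np.int64(92))
[ 0.08  0.4   2.25 -0.77  0.28 -0.26]
(-34.0, 149, 26, 20) [0.0033, -0.0086, 0.0066] [-0.02, -0.005, -0.024]
(-32.0, 149, 26, 20) [0.0031, -0.0138, 0.0067] [-0.031, -0.005, -0.057]
(-29.5, 149, 26, 20) [0.0026, -0.0203, 0.007] [-0.046, -0.005, -0.098]
(-27.5, 149, 26, 20) [0.002, -0.0255, 0.0073] [-0.058, -0.005, -0.131]
(-26.0, 149, 26, 20) [0.0015, -0.0293, 0.0075] [-0.067, -0.005, -0.155]
(-24.5, 149, 26, 20) [0.0008, -0.0331, 0.0078] [-0.076, -0.005, -0.18]
(-23.5, 149, 26, 20) [0.0003, -0.0357, 0.008] [-0.082, -0.006, -0.196]
{"dp":[[0.0033,-0.0086,0.0066],[0.0031,-0.0138,0.0067],[0.0026,-0.0203,0.007],[0.002,-0.0255,0.0073],[0.0015,-0.0293,0.0075],[0.0008,-0.0331,0.0078],[0.0003,-0.0357,0.008]],"rotation":[[-0.02,-0.005,-0.024],[-0.031,-0.005,-0.057],[-0.046,-0.005,-0.098],[-0.058,-0.005,-0.131],[-0.067,-0.005,-0.155],[-0.076,-0.005,-0.18],[-0.082,-0.006,-0.196]]}
```

```bash
python3 - <<'E'
from geo import *
rows([(-37,149,35,20),(-38,149,60,20),(-42,155,85,20),(-50,170,90,20),(-59,190,90,20),(-68,205,90,20),(-77,205,90,20),(-84.3,205,90,20)])
E
```

```text
(-37, 149, 35, 20) [0.0003, -0.0009, -0.002] [-0.002, -0.004, 0.025]
(-38, 149, 60, 20) [-0.0082, 0.0014, -0.0255] [0.004, -0.004, 0.042]
(-42, 155, 85, 20) [-0.0119, 0.0122, -0.0509] [0.028, -0.004, 0.107]
(-50, 170, 90, 20) [-0.0036, 0.0371, -0.0594] [0.075, -0.003, 0.239]
(-59, 190, 90, 20) [0.0055, 0.0703, -0.063] [0.129, -0.002, 0.386]
(-68, 205, 90, 20) [0.0042, 0.1047, -0.0629] [0.182, -0.001, 0.534]
(-77, 205, 90, 20) [-0.0141, 0.1304, -0.0567] [0.236, -0.001, 0.682]
(-84.3, 205, 90, 20) [-0.0315, 0.1489, -0.0506] [0.279, 0.0, 0.802]
{"dp":[[0.0003,-0.0009,-0.002],[-0.0082,0.0014,-0.0255],[-0.0119,0.0122,-0.0509],[-0.0036,0.0371,-0.0594],[0.0055,0.0703,-0.063],[0.0042,0.1047,-0.0629],[-0.0141,0.1304,-0.0567],[-0.0315,0.1489,-0.0506]],"rotation":[[-0.002,-0.004,0.025],[0.004,-0.004,0.042],[0.028,-0.004,0.107],[0.075,-0.003,0.239],[0.129,-0.002,0.386],[0.182,-0.001,0.534],[0.236,-0.001,0.682],[0.279,0.0,0.802]]}
```

```bash
python3 -m pendant '{"dp":[[-0.001,0.001,-0.004],[-0.0082,0.0018,-0.0255],[-0.0119,0.0122,-0.0509],[-0.0036,0.0371,-0.0594],[0.0055,0.0703,-0.063],[0.0042,0.1047,-0.0629],[-0.0141,0.1304,-0.0567],[-0.0315,0.1489,-0.0506]],"rotation":[[0,0,0.025],[0.004,0,0.042],[0.028,0,0.107],[0.075,0,0.239],[0.129,0,0.386],[0.182,0,0.534],[0.236,0,0.682],[0.279,0,0.802]]}';  python3 -m pendant '{"dp":[[0,0,0],[0,0,0]],"rotation":[[0,0,0],[0,0,0]]}'; python3 - <<'E'
from fit import *
from geo import *
c=cap("side");print(fit(c,[546,-33]));c=cap("top");print(fit(c,C))
rows([(-84.3,205,60,20),(-84.3,205,26,20),(-84.3,175,26,20),(-84.3,149,26,20)])
E
```

```text
time: 12.58
tool_pos: [503.7, 175.6, 89.8]
tcp_rot: [3.14, 0.348, 1.782]
contact_force: [-0.0, 0.2, 0.2]
grip_width: 0.3
finger_force: 0.0
time: 12.82
tool_pos: [502.0, 173.9, 89.5]
tcp_rot: [-3.141, 0.349, 1.787]
contact_force: [0.2, 0.2, 0.0]
grip_width: 0.3
finger_force: 0.0
(array([545.02591422, -34.41352059]), np.float64(161.11583561069466), np.float64(34.884078022486534), np.int64(91))
(array([541.8797441 , -24.60173428]), np.float64(161.02323078678674), np.float64(32.82884107438908), np.int64(122))
(-84.3, 205, 60, 20) [0.01, 0.0003, 0.0282] [-0.0, -0.0, -0.001]
(-84.3, 205, 26, 20) [0.0216, 0.0003, 0.0601] [-0.0, -0.0, -0.001]
(-84.3, 175, 26, 20) [-0.0066, 0.0004, 0.0704] [-0.0, -0.0, -0.001]
(-84.3, 149, 26, 20) [-0.031, 0.0004, 0.0793] [-0.0, -0.0, -0.001]
{"dp":[[0.01,0.0003,0.0282],[0.0216,0.0003,0.0601],[-0.0066,0.0004,0.0704],[-0.031,0.0004,0.0793]],"rotation":[[-0.0,-0.0,-0.001],[-0.0,-0.0,-0.001],[-0.0,-0.0,-0.001],[-0.0,-0.0,-0.001]]}
```

```bash
python3 -m pendant '{"dp":[[0.01,0.001,0.028],[0.0216,0.0015,0.06],[0.0216,0.0015,0.06],[0.007,0.0015,0.065],[-0.0066,0.0015,0.0704],[-0.019,0.0015,0.075],[-0.031,0.0015,0.0793],[-0.031,0.0015,0.0793]],"rotation":[[0,0,0],[0,0,0],[0,0,0],[0,0,0],[0,0,0],[0,0,0],[0,0,0],[0,0,0]]}'; python3 - <<'E'
from fit import *
from geo import *
c=cap("side");print(fit(c,[546,-33]))
rows([(-84.8+k,149,26,20) for k in (1,2.5,4.5,7,9.5,12,14,15)])
E
```

```text
time: 13.92
tool_pos: [516.8, 118.5, 26.2]
tcp_rot: [3.14, 0.348, 1.784]
contact_force: [-0.5, -0.1, -0.0]
grip_width: 0.2
finger_force: 0.0
(array([544.96168738, -33.92889771]), np.float64(161.4008414285117), np.float64(34.955339136007055), np.int64(92))
(-83.8, 149, 26, 20) [0.0004, -0.0036, 0.0] [-0.002, -0.001, -0.012]
(-82.3, 149, 26, 20) [0.0003, -0.0075, 0.0] [-0.011, -0.001, -0.036]
(-80.3, 149, 26, 20) [0.0, -0.0127, 0.0001] [-0.023, -0.001, -0.069]
(-77.8, 149, 26, 20) [-0.0005, -0.0192, 0.0003] [-0.038, -0.001, -0.11]
(-75.3, 149, 26, 20) [-0.0014, -0.0256, 0.0006] [-0.053, -0.001, -0.151]
(-72.8, 149, 26, 20) [-0.0025, -0.032, 0.001] [-0.068, -0.001, -0.192]
(-70.8, 149, 26, 20) [-0.0036, -0.0371, 0.0014] [-0.08, -0.001, -0.225]
(-69.8, 149, 26, 20) [-0.0042, -0.0396, 0.0016] [-0.086, -0.001, -0.241]
{"dp":[[0.0004,-0.0036,0.0],[0.0003,-0.0075,0.0],[0.0,-0.0127,0.0001],[-0.0005,-0.0192,0.0003],[-0.0014,-0.0256,0.0006],[-0.0025,-0.032,0.001],[-0.0036,-0.0371,0.0014],[-0.0042,-0.0396,0.0016]],"rotation":[[-0.002,-0.001,-0.012],[-0.011,-0.001,-0.036],[-0.023,-0.001,-0.069],[-0.038,-0.001,-0.11],[-0.053,-0.001,-0.151],[-0.068,-0.001,-0.192],[-0.08,-0.001,-0.225],[-0.086,-0.001,-0.241]]}
```

```bash
python3 -m pendant '{"dp":[[0.0004,-0.0036,0.0],[0.0003,-0.0075,0.0],[0.0,-0.0127,0.0001],[-0.0005,-0.0192,0.0003],[-0.0014,-0.0256,0.0006],[-0.0025,-0.032,0.001],[-0.0036,-0.0371,0.0014],[-0.0042,-0.0396,0.0016]],"rotation":[[-0.002,-0.001,-0.012],[-0.011,-0.001,-0.036],[-0.023,-0.001,-0.069],[-0.038,-0.001,-0.11],[-0.053,-0.001,-0.151],[-0.068,-0.001,-0.192],[-0.08,-0.001,-0.225],[-0.086,-0.001,-0.241]]}'; python3 - <<'E'
from fit import *
from geo import *
for n,q in(("side",[546,-33]),("top",C)): print(fit(cap(n),q))
rows([(-69.8+k,149,26,20) for k in (1,2,3,4,5,6)])
E
```

```text
time: 14.98
tool_pos: [478.5, 106.6, 25.9]
tcp_rot: [-3.141, 0.35, 2.043]
contact_force: [-0.0, 0.6, -0.4]
grip_width: 0.4
finger_force: 0.5
(array([545.12489908, -33.33793811]), np.float64(162.2544332392804), np.float64(2.889952653395907), np.int64(114))
(array([541.4117264 , -25.65062875]), np.float64(160.14666924036533), np.float64(0.9901281551830212), np.int64(106))
(-68.8, 149, 26, 20) [-0.0004, -0.0023, 0.0001] [-0.006, 0.001, -0.015]
(-67.8, 149, 26, 20) [-0.0005, -0.0049, 0.0001] [-0.012, 0.001, -0.032]
(-66.8, 149, 26, 20) [-0.0006, -0.0075, 0.0001] [-0.018, 0.001, -0.048]
(-65.8, 149, 26, 20) [-0.0007, -0.0101, 0.0002] [-0.024, 0.001, -0.064]
(-64.8, 149, 26, 20) [-0.0009, -0.0126, 0.0002] [-0.03, 0.001, -0.081]
(-63.8, 149, 26, 20) [-0.0011, -0.0152, 0.0003] [-0.036, 0.001, -0.097]
{"dp":[[-0.0004,-0.0023,0.0001],[-0.0005,-0.0049,0.0001],[-0.0006,-0.0075,0.0001],[-0.0007,-0.0101,0.0002],[-0.0009,-0.0126,0.0002],[-0.0011,-0.0152,0.0003]],"rotation":[[-0.006,0.001,-0.015],[-0.012,0.001,-0.032],[-0.018,0.001,-0.048],[-0.024,0.001,-0.064],[-0.03,0.001,-0.081],[-0.036,0.001,-0.097]]}
```

```bash
python3 -m pendant '{"dp":[[-0.0004,-0.0023,0],[-0.0005,-0.0049,0],[-0.0006,-0.0075,0],[-0.0007,-0.0096,0],[-0.0007,-0.0096,0]],"rotation":[[-0.006,0,-0.015],[-0.012,0,-0.032],[-0.018,0,-0.048],[-0.022,0,-0.061],[-0.022,0,-0.061]]}'; python3 - <<'E'
from fit import *
from geo import *
for n,q in(("side",[546,-33]),("top",C)): print(fit(cap(n),q))
rows([(-67,149,26,20),(-67,175,26,20),(-67,210,26,20),(-67,220,90,20),(-67,220,250,20)])
E
```

```text
time: 15.7
tool_pos: [470.3, 101.6, 26.1]
tcp_rot: [-3.141, 0.35, 2.107]
contact_force: [0.3, -0.3, 0.4]
grip_width: 0.4
finger_force: 0.0
(array([545.23461413, -33.92311862]), np.float64(161.9687064766992), np.float64(6.552712541271262), np.int64(116))
(array([541.0630504, -25.9077511]), np.float64(159.99458318345873), np.float64(4.786873590855551), np.int64(100))
(-67, 149, 26, 20) [-0.0, 0.0024, 0.0001] [0.005, 0.001, 0.016]
(-67, 175, 26, 20) [0.0244, 0.0028, -0.0088] [0.005, 0.001, 0.016]
(-67, 210, 26, 20) [0.0573, 0.0034, -0.0208] [0.005, 0.001, 0.016]
(-67, 220, 90, 20) [0.0448, 0.0035, -0.0843] [0.005, 0.001, 0.016]
(-67, 220, 250, 20) [-0.0101, 0.0034, -0.2346] [0.005, 0.001, 0.016]
{"dp":[[-0.0,0.0024,0.0001],[0.0244,0.0028,-0.0088],[0.0573,0.0034,-0.0208],[0.0448,0.0035,-0.0843],[-0.0101,0.0034,-0.2346]],"rotation":[[0.005,0.001,0.016],[0.005,0.001,0.016],[0.005,0.001,0.016],[0.005,0.001,0.016],[0.005,0.001,0.016]]}
```

```bash
python3 -m pendant '{"dp":[[0,0.0024,0],[0.0244,0.0028,-0.0088],[0.0573,0.0034,-0.0208],[0.052,0.0034,-0.05],[0.0448,0.0035,-0.09],[0.025,0.0035,-0.14],[0.007,0.0035,-0.19],[-0.0101,0.0034,-0.2346]],"rotation":[[0,0,0],[0,0,0.016],[0,0,0.016],[0,0,0.016],[0,0,0.016],[0,0,0.016],[0,0,0.016],[0,0,0.016]]}'; python3 - <<'E'
from fit import *
from geo import *
for n,q in(("side",[546,-33]),("top",C)): print(fit(cap(n),q))
print(delta([*pol(285,67.5),260],1.296),delta([*pol(285,67.5),150],1.296))
E
```

```text
time: 16.8
tool_pos: [437.3, 164.7, 252.1]
tcp_rot: [3.135, 0.349, 2.09]
contact_force: [0.7, -0.0, 0.2]
grip_width: 0.1
finger_force: 0.0
(array([545.58836906, -34.33767045]), np.float64(161.62771523055835), np.float64(6.479685857039571), np.int64(116))
(array([540.92063143, -25.18701093]), np.float64(160.4214435107366), np.float64(4.833364411851543), np.int64(114))
(array([-0.3963, -0.2066,  0.1367]), array([0.1539, 0.326 , 0.785 ])) (array([-0.3585, -0.2083,  0.2399]), array([0.1539, 0.326 , 0.785 ]))
```

```bash
python3 -m pendant '{"dp":[[-0.04,-0.021,0.01],[-0.09,-0.047,0.031],[-0.14,-0.073,0.048],[-0.19,-0.1,0.065],[-0.24,-0.125,0.083],[-0.295,-0.153,0.102],[-0.346,-0.18,0.12],[-0.396,-0.2066,0.1367]],"rotation":[[0.015,0.033,0.08],[0.036,0.077,0.185],[0.057,0.12,0.29],[0.077,0.163,0.393],[0.097,0.206,0.496],[0.118,0.25,0.6],[0.137,0.29,0.7],[0.1539,0.326,0.785]]}';  python3 -m pendant '{"dp":[[0,0,0],[0,0,0]],"rotation":[[0,0,0],[0,0,0]]}'; python3 - <<'E'
from fit import *
from geo import *
print(delta([*pol(282,67.5),55],1.296))
c=cap("wrist");print(fit(c,C));a=ortho(c,760,200,40,1,400,500);b=c["pixels"][:,:,::-1]
cv2.imwrite("pics/w4.png",np.hstack([a[:384],cv2.resize(b,(400,384))]))
E
```

```text
time: 17.9
tool_pos: [466.3, -303.7, 255.1]
tcp_rot: [-3.132, 0.004, 1.292]
contact_force: [1.5, 0.4, 0.2]
grip_width: 0.3
finger_force: 0.0
time: 18.15
tool_pos: [466.3, -301.1, 255.0]
tcp_rot: [-3.132, 0.005, 1.295]
contact_force: [0.6, 0.6, -0.1]
grip_width: 0.7
finger_force: 0.0
(array([0.0051, 0.0047, 0.1999]), array([-0.0101,  0.0052, -0.0005]))
(array([546.3517218, -27.2577253]), np.float64(158.91215215253868), np.float64(4.935653734729908), np.int64(32))
```

View pics/w4.png

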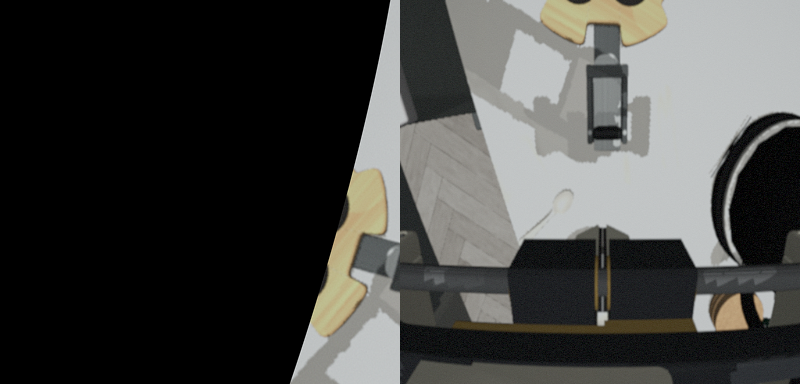

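```bash
python3 -m pendant '{"dp":[[0.002,0.002,0.04],[0.005,0.005,0.09],[0.005,0.005,0.14],[0.005,0.005,0.18],[0.005,0.005,0.199],[0.005,0.005,0.199],[0.01,0.005,0.199],[0.015,0.005,0.199]],"rotation":[[0,0,0],[-0.01,0.005,0],[-0.01,0.005,0],[-0.01,0.005,0],[-0.01,0.005,0],[-0.01,0.005,0],[-0.01,0.005,0],[-0.01,0.005,0]]}'; python3 - <<'E'
from h import *;from geo import *
for r in(265,250,240,236): print(r,delta([*pol(r,67.5),55],1.296))
E
```

```text
time: 19.2
tool_pos: [474.5, -289.0, 58.4]
tcp_rot: [3.137, 0.002, 1.296]
contact_force: [-0.5, 0.5, -0.0]
grip_width: 0.5
finger_force: 0.0
265 (array([ 0.0071, -0.002 ,  0.0034]), array([0.0042, 0.0023, 0.0005]))
250 (array([ 0.0221, -0.002 ,  0.0033]), array([0.0042, 0.0023, 0.0005]))
240 (array([ 0.0321, -0.002 ,  0.0033]), array([0.0042, 0.0023, 0.0005]))
236 (array([ 0.0361, -0.002 ,  0.0033]), array([0.0042, 0.0023, 0.0005]))
```

```bash
python3 -m pendant '{"dp":[[0.004,-0.002,0.002],[0.008,-0.002,0.003],[0.012,-0.002,0.003],[0.016,-0.002,0.003],[0.02,-0.002,0.003],[0.024,-0.002,0.003],[0.028,-0.002,0.003],[0.028,-0.002,0.003]],"rotation":[[0,0,0],[0,0,0],[0,0,0],[0,0,0],[0,0,0],[0,0,0],[0,0,0],[0,0,0]]}'; python3 -m pendant '{"dp":[[0.002,0,0],[0.004,0,0],[0.004,0,0]],"rotation":[[0,0,0],[0,0,0],[0,0,0]]}'; python3 -m pendant '{"dp":[[0.002,0,0],[0.002,0,0]],"rotation":[[0,0,0],[0,0,0]]}'
```

```text
time: 20.2
tool_pos: [479.6, -261.2, 53.9]
tcp_rot: [3.14, 0.001, 1.296]
contact_force: [-0.5, -0.3, -0.1]
grip_width: 0.1
finger_force: 0.2
time: 20.58
tool_pos: [480.5, -257.8, 53.8]
tcp_rot: [3.14, 0.001, 1.296]
contact_force: [-0.2, -1.9, -1.0]
grip_width: 0.4
finger_force: 1.1
time: 20.82
tool_pos: [480.6, -257.7, 53.9]
tcp_rot: [3.14, 0.004, 1.296]
contact_force: [-3.7, -9.5, -1.0]
grip_width: 0.5
finger_force: 5.2
```

```bash
python3 -m pendant '{"dp":[[0.003,0,0],[0.006,0,0],[0.006,0,0],[0.006,0,0]],"rotation":[[0,0,0],[0,0,0],[0,0,0],[0,0,0]]}'; python3 -m pendant '{"dp":[[0.003,0,0],[0.003,0,0]],"rotation":[[0,0,0],[0,0,0]]}'
```

```text
time: 21.32
tool_pos: [480.8, -257.5, 54.2]
tcp_rot: [3.139, 0.012, 1.297]
contact_force: [-14.8, -32.5, -4.3]
grip_width: 0.7
finger_force: 17.6
time: 21.58
tool_pos: [480.8, -257.4, 54.4]
tcp_rot: [3.138, 0.016, 1.297]
contact_force: [-19.5, -44.6, -5.4]
grip_width: 0.3
finger_force: 24.1
```

```bash
python3 -m pendant '{"dp":[[-0.02,0,0],[-0.045,0,0],[-0.05,0,-0.04],[-0.05,0,-0.09],[-0.05,0,-0.14],[-0.05,0,-0.19],[-0.05,0,-0.2],[-0.05,0,-0.2]],"rotation":[[0,0,0],[0,0,0],[0,0,0],[0,0,0],[0,0,0],[0,0,0],[0,0,0],[0,0,0]]}'; python3 - <<'E'
from fit import *;from geo import *;import pickle
c,s=pickle.load(open("c1.pkl","rb"));n=cap("side")
print(fit(n,[546,-33]))
u=proj(s,[*pol(224,67.5),60])[0].astype(int)
G=lambda q:cv2.cvtColor(q["pixels"],cv2.COLOR_RGB2GRAY).astype(int)
x=u[0]-1
print(G(s)[u[1]-20:u[1]+24,x]);print(G(n)[u[1]-20:u[1]+24,x])
w=cap("wrist");print(fit(w,C))
g=G(w)
p=lambda r,z:proj(w,[*pol(r,67.5),z])[0].round(1)
print(p(218,76),p(230,76),p(218,44));k=p(224,76).astype(int);print(k[1]-15,g[k[1]-15:k[1]+20,k[0]])
E
```

```text
time: 22.58
tool_pos: [469.6, -294.6, 253.8]
tcp_rot: [3.139, 0.001, 1.296]
contact_force: [0.1, -0.2, 0.0]
grip_width: 0.8
finger_force: 0.0
(array([543.86616775, -37.88223695]), np.float64(159.57097030345648), np.float64(5.296407324256521), np.int64(101))
[ 69 160 225 223 222 226 188 109 140 238 229 223 229 233 197  89  69  55
  63  51  52  52  50  53  54  48  91 231 226 222 198 110  78 104 106 104
  93  69  62  83 188 250 245 243]
[141 207 209 209 214 224 181 112 148 236 232 155 121 130 104  63  51  45
  44  46  46  49  46  46  45  43  81 127 125 124 126 103  55  68  68  62
  72  63  56  87 172 164 160 180]
(array([546.14912233, -29.93838604]), np.float64(156.2122227590021), np.float64(4.867567661164822), np.int64(32))
[261.1 111.3] [261.1 123.1] [260.9 109.8]
102 [137 139 136 137 135 134 124 106  73  31  12  28  37  39  33  34  30  24
  14  25  48  76 106 121 121 120 120 125 121 121 121 123 119  97  73]
```

```bash
python3 - <<'E'
from h import *;from geo import *;import pickle
s=pickle.load(open("c1.pkl","rb"))[1];n=cap("side");t=cap("top")
def col(q,X): u=proj(q,X)[0].round().astype(int);return q["pixels"][u[1]-1:u[1]+2,u[0]-1:u[0]+2].mean((0,1)).round().tolist()
for z in(60,90,120,150,170,185): print(z,"before@-45",col(s,[*pol(90,-45),z]),"now@0",col(n,[*pol(90,0),z]),col(t,[*pol(90,0),z]))
for X in([404,-478,50],[403,472,50]):
    u=proj(s,X)[0].astype(int);a,b=[q["pixels"][u[1]-30:u[1]+30,u[0]-35:u[0]+35].astype(int) for q in(s,n)];print(np.median(abs(a-b)),(abs(a-b).max(2)>40).mean())
E
```

```text
60 before@-45 [49.0, 47.0, 45.0] now@0 [76.0, 55.0, 43.0] [70.0, 45.0, 26.0]
90 before@-45 [74.0, 76.0, 81.0] now@0 [68.0, 54.0, 46.0] [54.0, 36.0, 22.0]
120 before@-45 [65.0, 54.0, 48.0] now@0 [53.0, 48.0, 44.0] [54.0, 35.0, 20.0]
150 before@-45 [72.0, 56.0, 47.0] now@0 [54.0, 56.0, 57.0] [90.0, 55.0, 27.0]
170 before@-45 [109.0, 74.0, 54.0] now@0 [51.0, 52.0, 53.0] [110.0, 73.0, 45.0]
185 before@-45 [171.0, 169.0, 162.0] now@0 [63.0, 66.0, 67.0] [142.0, 122.0, 105.0]
1.0 0.0
2.0 0.23261904761904761
```

```bash
python3 -c "
from plant import workorder;print(workorder.close_job())"
```

```text
the job is handed in; nothing more can be done
None
```

The job is handed in: the pepper mill stands upright at the front of the carousel, the lock is pushed fully home to its stop, and the arm is clear; it took about 23 s of the 72 s, with no sign that the bowl or the things on the tray were disturbed, though the mug could not be confirmed by image comparison (the arm never went near it).

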